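# Gauge the lining left on the marked brake pad

## Robot

A 7-joint arm with a two-finger parallel gripper is mounted at the origin on a cart in front of the work surface, level with it; the furniture and walls round the work are solid. World frame = base frame: x ahead of the robot, y to its left, z up, the work surface at z = 0. Lengths are in m, angles in rad, forces in N, time in s.
With the tool pointing down it reaches from about 0.425 to 0.925 m from the base axis. Payload 6.8 kg.
Tool frame: the origin (TCP) lies at the very end of the fingers, on their centre line; the grasp point (between the pads) lies 19 mm behind it; z points along the fingers, y is the line along which they close (so a half turn about z gives the same grasp; the last joint's range is limited). The gripper opens to 85 mm and grips with 20 to 120 N. Pads are 22 mm wide; open, the fingers measure 114 mm over their backs; the gripper's body (76 mm by 85 mm) begins 54 mm behind the grasp point. The pads swing forward as they close: fully open they stand 13 mm farther back than shut.
Start: joints at [1.239, 0.477, 0.022, 1.555, -0.011, 1.109, -0.083], TCP at [0.15, -0.658, 0.231] pointing down, gripper open.
Joint ranges: [-2.96, 2.96], [-0.34, 2.1], [-1.41, 1.46], [0.24, 2.44], [-1.37, 4.51], [0.17, 1.92], [-2.96, 2.96]. Speed limits (rad/s): [2.39, 2.39, 3.14, 3.14, 3.14, 3.14, 3.14].

## Interface

Orientations are given as a unit quaternion [w, x, y, z].
In Python, from station import monitor, eyes, bot gives the robot as it stands.
- The arm moves only by the tool inch_along, called after "Call:" as name([rows], argument=value, ...), one row to a line, values as JSON. Schema: {"type":"object","properties":{"rows":{"type":"array","items":{"type":"array","items":{"type":"number"},"minItems":5,"maxItems":5},"minItems":1,"maxItems":20},"grip_force":{"type":"number"},"only":{"type":"string"},"quiet":{"type":"boolean"},"lines":{"type":"string"}},"required":["rows"],"additionalProperties":false}. rows is a list of rows, 1 to 20 of them, each of 5 numbers: dx, dy, dz in m, then a turn about the tool's z in rad, then the opening from 0.0 (shut) to 1.0 (fully open); each row shifts and turns the commanded pose from where the row before left it, along the tool's axes as they then stand; what a row does not reach is not made up. A row lasts 1/10 s, in which the tool goes at most 0.05 m and 0.15 rad, less where a joint would pass 70% of its speed; a pose out of reach is approached as far as the arm can. The fingers move at their own pace and stop on an object; grip_force is the grip in N (left out, the last holds). Time passes only in rows, so rows that do not move let the fingers close. The tool returns the time, the measured TCP pose, the force, the opening and the grip force at its end. only (a regular expression) keeps the lines of the reply that match it, lines (a string "A,B") keeps lines A to B, and quiet returns only ok. Input that does not fit is refused with a message, and nothing moves.
- monitor.get_obs(): the state, without advancing time (a new reading comes with each control period).
- eyes.read_camera(name): name is "side" or "top"; returns the picture (420x560x3 uint8, blue, green, red); there is no depth.
- eyes.camera_info(name): a dict with "vertical_fov" (degrees; the focal length in pixels is half the picture's height over the tangent of half this angle, whatever the lens; pixels are square), "cx", "cy" (the principal point, pixels), "k1" (the pictures are not rectified: a ray, as slopes to the right and down, at radius r is drawn at 1 + k1 r^2 times it, then the intrinsics apply), "view" (4x4, takes a point from world to camera coordinates). Camera axes: x right, y up, looking along -z (the intrinsics and any distortion apply to the point x, -y, -z); pixel columns grow to the right and rows downward; lengths in m; the calibration is good to about 2 mm. A picture is of the moment at which its call begins. camera_info takes no time and is no camera call.
- bot.hand_in(): hands the job in; it is judged then, once.
The state is a dict: "t": time; "q": joint angles; "joint_vel": joint speeds; "joint_torque": joint torques, N m; "eef_pos": TCP position; "tool_rot": TCP orientation; "contact_force": force on the tool from outside, world axes, zero at the start; "torque": the same for the moment, N m; "gripper_width": opening from 0.0 (shut) to 1.0 (fully open); "grasp_force": force on a finger pad.
Only numpy, scipy, OpenCV 4.12 (cv2) and the standard library are available. Lean on these libraries where they do the work, as an engineer would, in place of code of your own. Each camera call takes 0.05 s, during which the arm holds its last target. There are 200 camera calls.

## Task

Lift the dial depth gauge out of its wooden block and measure the lining left on the brake pad with the yellow paint line: stand the gauge upright on that pad with its foot flat on the lining, lengthwise along the pad and bridging the slot, so that the measuring pin drops into the slot where the yellow line crosses it and rests on the steel back. Finish while still holding the gauge there, steady and pressed down only lightly (a few newtons, under 20 N), without shoving the pad along and leaving everything else where it lies.

Things in the scene. Friction and masses are not known exactly. Their poses are not given: they have to be found in the camera images.
- gauge: dial depth gauge, 0.27 kg, upright in the wooden block. Origin: middle of the steel foot's underside; x along the foot (58 x 17 x 9 mm), z up the 9 mm stem, dial faces -y. Grip the black dial case from above across its 24 mm thickness (y): disc 54 mm across, centre 98 mm above the origin, case top 125, cap top 136. A sprung pin, 4 mm thick, comes out at the origin along -z.
- gauge_plunger (a joint): how far the gauge's pin is pushed in (m): 0 = its tip 12 mm below the foot, 0.012 = flush with the foot's underside. Weak spring: 0.5 N when out, 1.3 N when flush. A red needle turns with it. Foot flat on the lining with the pin on the steel in the slot: about 0.004; if the pin missed the slot: about 0.012.
- gauge_block: wooden block, fixed, 72 (x) x 36 (y) x 36 mm high, origin at the centre of its underside, axes as the gauge's. The pocket in its top holds the gauge's foot with 1.5 mm play each side, 10 mm deep: lift straight up. A rack of tall tools (solid to 170 mm high) stands about 40 mm from the block's centre, on the robot's side.
- marked_pad: brake pad with a yellow paint line, loose, 0.32 kg, lining up. Origin: centre of its underside; x along its length. Steel back 96 x 44 x 5 mm (106 over the ears), dark lining on it, flat top 76 x 42 mm, 8 mm thick: top 13 mm above the underside. A slot 9 mm wide in x runs across the middle along y, down to the steel. The line, 4 mm wide, runs along x at y = +8 mm.
- mark (a point): the marked spot: where the yellow line crosses the middle of the slot, at the height of the lining's top (8 mm above the slot's floor). Axes as the marked pad's. The end of the 170 mm high tool rack is about 60 mm away towards +y of the world; a fixed teal tub (0.21 to 0.40 m high) is 0.11 m or more away, beyond it to the right.
- plain_pad: the other brake pad, same shape, no paint; loose, to be left alone. Origin and axes as for the marked pad.
- spark_plug: spark plug, 78 mm long, 20 mm thick, lying near the wooden block; leave alone. Origin: centre of its underside.
- screw_tin: open round tin, 73 mm across, 42 mm high; leave alone. Origin: centre of its underside.

How it is judged:
On the way:
1. the gauge is held in the gripper, clear above its block and touching nothing else (height (world z) of gauge above 0.06 m and contact force between the fingers and gauge above 3 N and contact force between gauge and gauge_block below 0.1 N and contact force between gauge and marked_pad below 0.1 N), for 0.2 s.
At the end, for the whole second after the job is handed in: Gauge held still on the marked pad: within 3.5 mm of the mark along the pad and 5 mm across, foot flat (0.05 rad) on the lining to about 1 mm, upright, along the pad to 0.2 rad; pin on the steel (in 3 to 5 mm); 2 to 20 N on the pad. Marked pad moved under 20 mm, the other under 10 mm (x of gauge in the frame of mark between -0.0035 and 0.0035 m and y of gauge in the frame of mark between -0.005 and 0.005 m and z of gauge in the frame of mark between -0.0015 and 0.0012 m and angle between the z axis of gauge and the z axis of marked_pad, either way round below 0.05 rad and angle between the x axis of gauge and the x axis of marked_pad, either way round below 0.2 rad and angle between gauge's own z axis and vertical below 0.06 rad and value of joint gauge_plunger between 0.003 and 0.005 m and contact force between gauge and marked_pad between 2 and 20 N and contact force between the fingers and gauge above 3 N and linear speed of gauge below 0.02 m/s and distance of marked_pad from where it was at the start of the episode below 0.02 m and distance of plain_pad from where it was at the start of the episode below 0.01 m and height (world z) of marked_pad below 0.006 m); the arm keeps its last pose, push and grip.
It fails at once if the gauge is rammed onto a pad (more than 40 N) (contact force between gauge and marked_pad above 40 N or contact force between gauge and plain_pad above 40 N).
It fails at once if the marked pad is shoved along by more than 30 mm (distance of marked_pad from where it was at the start of the episode above 0.03 m).
It fails at once if another thing is moved by more than 20 mm (distance of any of plain_pad, spark_plug, screw_tin from where it was at the start of the episode above 0.02 m).
It also fails if it takes over 45 s, if anything falls off the work surface, if the arm or the gripper's body presses on something with over 40 N, if the wrist force passes 120 N, or if a joint passes its speed limit or range.

## Working session

There is one attempt and no reset: what is moved stays moved. The work goes in short steps, Python scripts to look and compute and a tool call to move; the robot and the scene stay as the last step left them, time stands still between calls to the robot, and variables do not carry over. Pictures are saved under pics/ and viewed, at most 11 in all, crops included, and the job is handed in when it is done.

```bash
mkdir -p pics
```

Create h.py:
```python
import numpy as np, cv2
from station import monitor, eyes, bot
def ray(n,u,v):
    c=eyes.camera_info(n); f=210/np.tan(np.radians(c["vertical_fov"])/2)
    K=np.array([[f,0,c["cx"]],[0,f,c["cy"]],[0,0,1]])
    p=cv2.undistortPoints(np.array([[[u,v]]],float),K,np.array([c["k1"],0,0,0.]))[0,0]
    # drawn = (1+k1 r^2)*true : OpenCV model
    V=np.array(c["view"]); R=V[:3,:3]; t=V[:3,3]
    return -R.T@t, R.T@np.array([p[0],-p[1],-1.])
def onz(n,u,v,z):
    o,d=ray(n,u,v); return o+d*(z-o[2])/d[2]
def proj(n,P):
    c=eyes.camera_info(n); f=210/np.tan(np.radians(c["vertical_fov"])/2)
    V=np.array(c["view"]); q=V[:3,:3]@P+V[:3,3]; a,b=q[0]/-q[2],-q[1]/-q[2]; s=1+c["k1"]*(a*a+b*b)
    return f*a*s+c["cx"],f*b*s+c["cy"]
```

Run:
```python
from h import *
for n in("top","side"):
    cv2.imwrite(f"pics/{n}0.png",eyes.read_camera(n)); c=eyes.camera_info(n); print(n,{k:c[k] for k in c if k!='view'}, ray(n,280,210))
print(monitor.get_obs())
```

```text
top {'vertical_fov': 49.4712013097247, 'cx': 284.49922929917483, 'cy': 216.93087389305117, 'k1': -0.06324588851277649} (array([ 0.40550284, -0.11552418,  0.91045576]), array([ 0.07923336,  0.0175522 , -0.9968664 ]))
side {'vertical_fov': 46.36021062272497, 'cx': 274.62452468295857, 'cy': 208.69417085024037, 'k1': -0.15407705107979566} (array([ 0.46081469, -0.59343994,  0.86215208]), array([ 6.33624888e-05,  5.08788135e-01, -8.60965655e-01]))
{'t': 0.1, 'q': array([ 1.23891065,  0.47771744,  0.02233908,  1.55634422, -0.01150655,
        1.1093453 , -0.08309099]), 'joint_vel': array([ 5.91685590e-04, -2.45552386e-03,  1.91925256e-05, -1.71515140e-03,
        5.15440793e-04, -2.52990090e-03,  3.05203550e-05]), 'joint_torque': array([ 2.83191177e-03, -5.97764969e+01,  1.61289018e+00, -2.81957889e+01,
        1.27759221e-02,  4.99271511e-03,  1.11973176e-05]), 'eef_pos': array([ 0.14966888, -0.65763798,  0.23042642]), 'tool_rot': array([-8.29449510e-04,  9.93744531e-01,  1.11674062e-01, -1.51306548e-04]), 'contact_force': array([0.41504624, 0.62481747, 0.28404216]), 'torque': array([0.02098853, 0.00482721, 0.00765684]), 'grasp_force': 0.0, 'gripper_width': 0.9981484414876088}
```

View pics/top0.png

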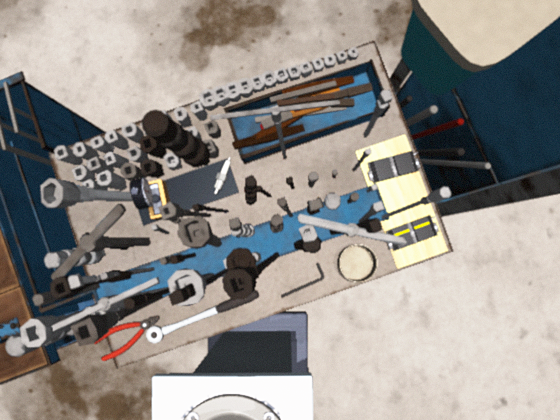

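View pics/side0.png

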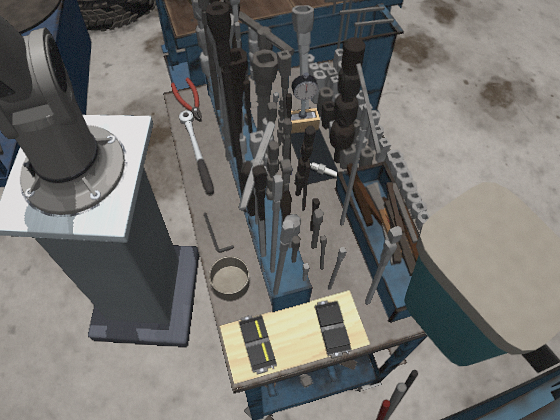

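The top view shows the gauge at about (155,198) and the marked pad, with its yellow line, at (412,232). In the side view the gauge is at (305,95) and the marked pad at (257,345). I'll enlarge both next.

Run:
```python
from h import *
t=cv2.imread("pics/top0.png"); s=cv2.imread("pics/side0.png")
def cr(i,u,v,w,h,k): return cv2.resize(i[v:v+h,u:u+w],(w*k,h*k),interpolation=cv2.INTER_CUBIC)
a=cr(t,120,160,80,60,5); b=cr(s,270,60,80,80,5)[:, :]; c=cr(t,370,205,80,60,5); d=cr(s,215,300,80,80,5)
cv2.imwrite("pics/crop.png",np.vstack([np.hstack([a,c]),np.hstack([b,d])])[:600+100] if 0 else np.hstack([np.vstack([a,c]),np.vstack([cr(s,270,65,80,60,5),cr(s,215,310,80,60,5)])]))
for P in([0,0,0],[.5,0,0],[.5,-.4,0],[.15,-.658,.23]): print(P,proj("top",np.array(P)),proj("side",np.array(P)))
# yellow
for n,i,box in(("top",t,(370,205,80,60)),("side",s,(235,300,50,80))):
    u,v,w,h=box; hsv=cv2.cvtColor(i[v:v+h,u:u+w],cv2.COLOR_BGR2HSV)
    m=cv2.inRange(hsv,(22,150,90),(35,255,255)); k,l,st,ce=cv2.connectedComponentsWithStats(m)
    for q in range(1,k):
        if st[q,4]>5:
            g=ce[q]+[u,v]; print(n,st[q],g,onz(n,*g,.013))
```

```text
[0, 0, 0] (np.float64(232.4486056703857), np.float64(452.03504105960883)) (np.float64(72.16398204788254), np.float64(168.6614353042191))
[0.5, 0, 0] (np.float64(230.40059194112763), np.float64(199.65710607152948)) (np.float64(299.72267744177844), np.float64(176.85287520587553))
[0.5, -0.4, 0] (np.float64(429.02732852347253), np.float64(197.21136944075562)) (np.float64(296.00025812089405), np.float64(367.01906524349425))
[0.15, -0.658, 0.23] (np.float64(644.540343849739), np.float64(407.356675071784)) (np.float64(11.063373040786814), np.float64(509.4781502290225))
top [44 17 16  7 51] [421.49019608 224.90196078] [ 0.4438228  -0.37908201  0.013     ]
top [24 24 16  7 46] [401.52173913 232.13043478] [ 0.43006954 -0.33893498  0.013     ]
```

View pics/crop.png

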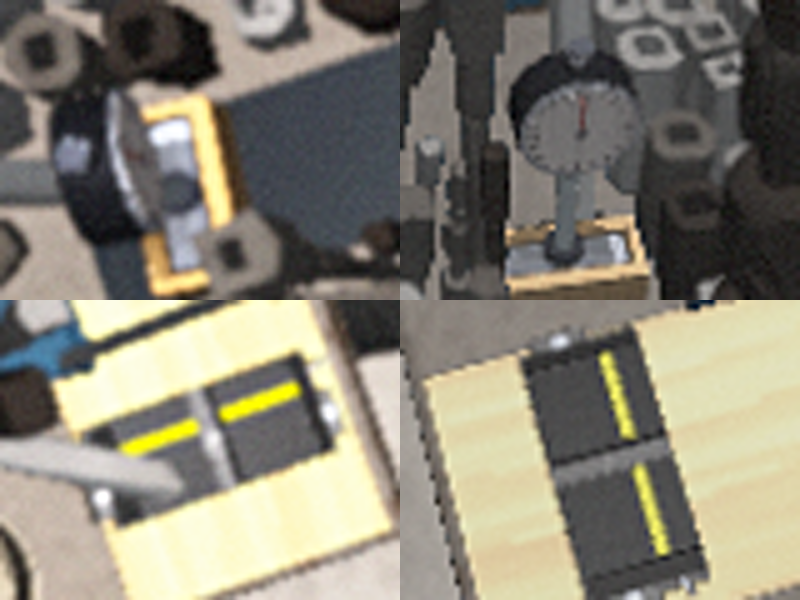

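The crops show the pad slot crossing at about (411,228) in the top view. The dial faces world -y (right in the top view), with the cap near (135,190) in top and (306,75) in side. One finer look at the gauge follows, plus a side-view check of the yellow line.

Run:
```python
from h import *
t=cv2.imread("pics/top0.png"); s=cv2.imread("pics/side0.png")
def cr(i,u,v,w,h,k): return cv2.resize(i[v:v+h,u:u+w],(w*k,h*k),interpolation=cv2.INTER_CUBIC)
A=cr(t,128,174,48,60,8); B=cr(s,285,70,48,60,8)
for I in(A,B):
    for k in range(0,480,80): cv2.putText(I,str(k//8),(0,k+8),0,.35,(0,255,0)); 
    for k in range(0,384,80): cv2.putText(I,str(k//8),(k,8),0,.35,(0,255,0))
cv2.imwrite("pics/g.png",np.hstack([A,B]))
hsv=cv2.cvtColor(s[300:380,235:285],cv2.COLOR_BGR2HSV)
m=cv2.inRange(hsv,(24,190,90),(36,255,255)); k,l,st,ce=cv2.connectedComponentsWithStats(m)
for q in range(1,k):
    if st[q,4]>8: g=ce[q]+[235,300]; print(st[q],g,onz("side",*g,.013))
for uv in((405,45),(410,70),(445,68),(490,70)): print("tub",uv,onz("top",*uv,.4),onz("top",*uv,.21))
```

```text
tub (405, 45) [ 0.63691356 -0.25411243  0.4       ] [ 0.72304842 -0.30569725  0.21      ]
tub (410, 70) [ 0.60668513 -0.25870129  0.4       ] [ 0.68156847 -0.31199415  0.21      ]
tub (445, 68) [ 0.60902782 -0.29979936  0.4       ] [ 0.68478316 -0.3683896   0.21      ]
tub (490, 70) [ 0.60675538 -0.35299804  0.4       ] [ 0.68166487 -0.4413897   0.21      ]
```

View pics/g.png

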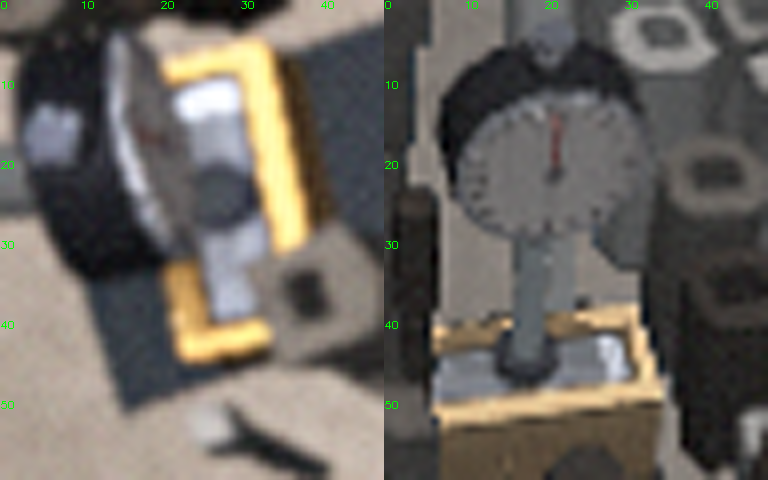

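Run:
```python
from h import *
T=lambda a,b,z:onz("top",128+a,174+b,z)
S=lambda a,b,z:onz("side",285+a,70+b,z)
c1,e,c3,c4=T(33.3,5.3,.036),T(38.5,30,.036),T(22.3,44.8,.036),T(33.5,43,.036)
print("top c1",c1,"c3",c3,"mid",(c1+c3)/2,"diag",np.linalg.norm(c1-c3))
yaw=lambda d:np.degrees(np.arctan2(d[1],d[0]))
print("yaw edge",yaw(c1-e),"bottom edge",yaw(c4-c3)+90,"diag",yaw(c1-c3)-yaw([72,-36]))
s=[S(6,52.5,.036),S(34.5,50,.036),S(31.4,38,.036),S(6,41,.036)]
print("side",s,"mid",sum(s)/4,"yaw",yaw(s[1]-s[0]),yaw(s[2]-s[3]),np.linalg.norm(s[1]-s[0]))
print("stem side",S(17.8,44.5,.036),"stem top",T(27.5,24.3,.038))
print("cap",T(6.5,16.5,.162),S(21,4.3,.160))
si=cv2.imread("pics/side0.png"); b,g,r=[x.astype(int) for x in cv2.split(si)]
m=((np.minimum(r,g)-b>90)).astype(np.uint8); m[:310]=0;m[375:]=0;m[:,:235]=0;m[:,280:]=0
k,l,st,ce=cv2.connectedComponentsWithStats(m)
for q in range(1,k):
    if st[q,4]>8: print(st[q],ce[q],onz("side",*ce[q],.013))
```

```text
top c1 [0.53795846 0.13037566 0.036     ] c3 [0.46116362 0.151428   0.036     ] mid [0.49956104 0.14090183 0.036     ] diag 0.07962818881607492
yaw edge 12.289500838045464 bottom edge 8.346805168214814 diag 11.23476237154969
side [array([0.47728826, 0.11942778, 0.036     ]), array([0.54022126, 0.13016137, 0.036     ]), array([0.53359446, 0.16549207, 0.036     ]), array([0.47654441, 0.15324702, 0.036     ])] mid [0.5069121  0.14208206 0.036     ] yaw 9.678996305713254 12.113994483629343 0.06384177525362555
stem side [0.50307189 0.14425557 0.036     ] stem top [0.50071532 0.14090843 0.038     ]
cap [0.50077779 0.14008393 0.162     ] [0.50234838 0.14228254 0.16      ]
[255 321   7  16  38] [257.86842105 328.47368421] [ 0.43031353 -0.33728178  0.013     ]
[262 343   7  18  38] [264.68421053 351.71052632] [ 0.44444765 -0.37847533  0.013     ]
```

Call:
inch_along([
  [0,0,-0.05,0,0.6],
  [0,0,-0.05,0,0.6],
  [0.03,0,-0.04,0,0.6],
  [0.05,0,0,0,0.6],
], grip_force=40)

```text
t: 0.5
eef_pos: [0.2243, -0.6443, 0.3789]
tool_rot: [0.006, 0.994, 0.107, 0.0]
contact_force: [0.1, -0.9, -0.5]
gripper_width: 0.601
grasp_force: 0.0
```

Call:
inch_along([
  [0.05,0,0,0,0.6],
  [0.05,0,0,0,0.6],
  [0.05,-0.01,0,0,0.6],
  [0.03,-0.04,0,0,0.6],
  [0.01,-0.045,0,0,0.6],
  [0.01,-0.045,0,0,0.6],
  [0.015,-0.045,0,0,0.6],
  [0.015,-0.045,0,0,0.6],
  [0.015,-0.045,0,0,0.6],
  [0.015,-0.045,0,0,0.6],
  [0.015,-0.045,0,0,0.6],
  [0.015,-0.045,0,0,0.6],
  [0.015,-0.045,0,0,0.6],
  [0.015,-0.045,0,0,0.6],
  [0.015,-0.045,0,0,0.6],
  [0.015,-0.045,0,0,0.6],
  [0,0,0,0,0.6],
])

```text
t: 2.2
eef_pos: [0.437, 0.0189, 0.3715]
tool_rot: [-0.001, 0.993, 0.117, 0.0]
contact_force: [0.4, -0.1, 0.8]
gripper_width: 0.599
grasp_force: 0.0
```

Call:
inch_along([
  [0.03,-0.035,0,0,0.6],
  [0.03,-0.035,0,0,0.6],
  [0.03,-0.034,0,0.037,0.6],
  [0,0,0,0,0.6],
  [0,0,0,0,0.6],
  [0,0,0,0,0.6],
])

```text
t: 2.8
eef_pos: [0.5018, 0.132, 0.3709]
tool_rot: [0.0, 0.996, 0.093, -0.0]
contact_force: [-0.3, -0.4, 0.1]
gripper_width: 0.601
grasp_force: 0.0
```

Run:
```python
from h import *
i=eyes.read_camera("side"); cv2.imwrite("pics/s1.png",cv2.resize(i[0:150,210:410],(800,600),interpolation=cv2.INTER_CUBIC)); print(monitor.get_obs()["eef_pos"],monitor.get_obs()["tool_rot"])
```

```text
[0.50174494 0.13182066 0.37110952] [ 5.21801294e-04  9.95737780e-01  9.22277036e-02 -2.27113944e-04]
```

View pics/s1.png

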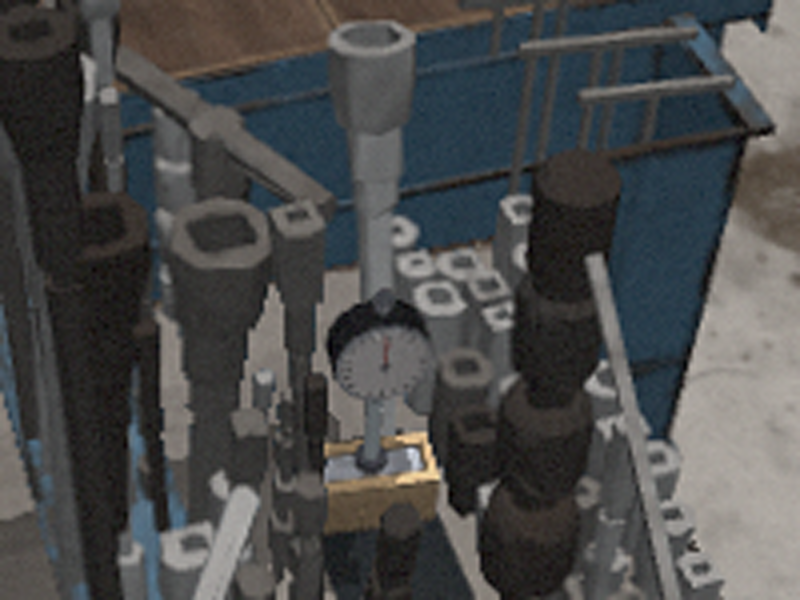

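Run:
```python
from h import *
def tri(a,b):
    o,d=ray("top",*a);p,e=ray("side",*b); d/=np.linalg.norm(d);e/=np.linalg.norm(e)
    k=np.linalg.lstsq(np.c_[d,-e],p-o,rcond=None)[0]; A,B=o+k[0]*d,p+k[1]*e; return (A+B)/2,np.linalg.norm(A-B)
print("wrench",tri((55,193),(302,9))); print("tower",tri((155,122),(354,44))); print("sock left",tri((195,232),(265,58)))
print("wrench base top", onz("top",133,198,0.0),onz("top",133,198,.1))
print(monitor.get_obs()["q"])
```

```text
wrench (array([0.48787513, 0.22890374, 0.25386736]), np.float64(0.0011294816919054707))
tower (array([0.57429445, 0.06236904, 0.31127438]), np.float64(0.0002568595086189934))
sock left (array([0.4261526 , 0.00539558, 0.32250608]), np.float64(0.002173507287366014))
wrench base top [0.50614493 0.19832833 0.        ] [0.49509089 0.16385631 0.1       ]
[ 0.1738975   0.16140984 -0.62260295  1.69890018  0.09792229  1.31315562
 -1.85369848]
```

Call:
inch_along([
  [0.001,-0.01,0,-0.012,0.6],
  [0,0,0.04,0,0.6],
  [0,0,0.04,0,0.6],
  [0,0,0.04,0,0.6],
  [0,0,0.04,0,0.6],
  [0,0,0,0,0.6],
  [0,0,0,0,0.6],
  [0,0,0,0,0.6],
])

```text
t: 3.65
eef_pos: [0.5025, 0.1442, 0.2138]
tool_rot: [-0.0, 0.995, 0.099, 0.002]
contact_force: [0.3, -0.5, 0.8]
gripper_width: 0.597
grasp_force: 0.0
```

```bash
python3 -c "
from h import *
print(monitor.get_obs()['q'])
i=eyes.read_camera('side'); cv2.imwrite('pics/s2.png',cv2.resize(i[0:150,210:410],(800,600),interpolation=cv2.INTER_CUBIC))"
```

```text
[ 0.11753726  0.30521343 -0.61656394  1.90579503  0.21013628  0.99059726
 -1.96475706]
```

View pics/s2.png

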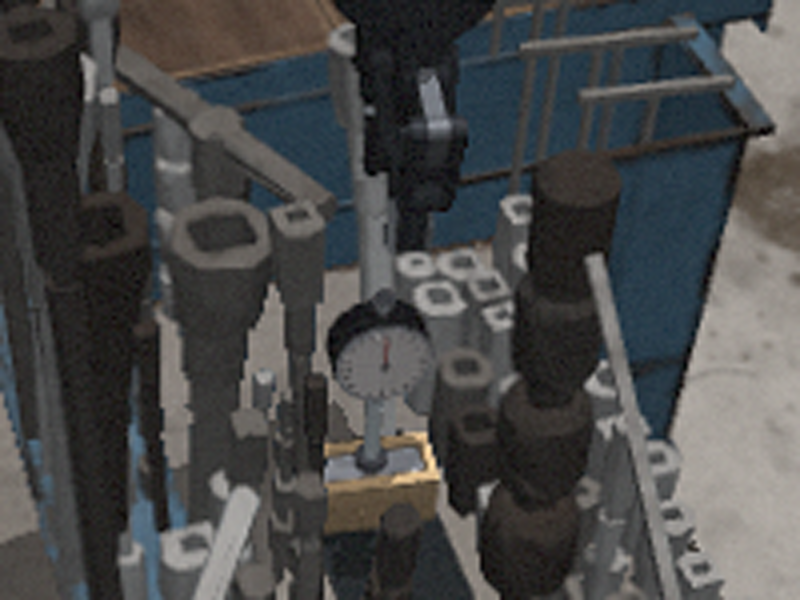

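The gripper hangs clear above the dial, with its lower tip near crop (420,240) and the cap at (383,295). I'll descend and close.

Call:
inch_along([
  [-0.002,0.003,0.025,0,0.6],
  [0,0,0.03,0,0.6],
  [0,0,0.03,0,0.6],
  [0,0,0.017,0,0.6],
  [0,0,0,0,0.6],
  [0,0,0,0,0.6],
  [0,0,0,0,0.6],
])

```text
t: 4.4
eef_pos: [0.5012, 0.1407, 0.1113]
tool_rot: [-0.0, 0.995, 0.099, 0.002]
contact_force: [0.3, 0.1, -0.1]
gripper_width: 0.6
grasp_force: 0.0
```

```bash
python3 -c "
from h import *
i=eyes.read_camera('top'); cv2.imwrite('pics/t3.png',i[120:270,70:270])"
```

Call:
inch_along([
  [0,0,0,0,0.0],
  [0,0,0,0,0.0],
  [0,0,0,0,0.0],
  [0,0,0,0,0.0],
  [0,0,0,0,0.0],
  [0,0,0,0,0.0],
  [0,0,0,0,0.0],
  [0,0,0,0,0.0],
], grip_force=50)

```text
t: 5.25
eef_pos: [0.5004, 0.1403, 0.1102]
tool_rot: [0.0, 0.995, 0.099, 0.001]
contact_force: [0.1, -0.5, 6.5]
gripper_width: 0.271
grasp_force: 49.8
```

Call:
inch_along([
  [0,0,-0.01,0,0],
  [0,0,-0.015,0,0],
  [0,0,-0.02,0,0],
  [0,0,-0.02,0,0],
  [0,0,-0.02,0,0],
  [0,0,0,0,0],
  [0,0,0,0,0],
  [0,0,0,0,0],
  [0,0,-0.03,0,0],
  [0,0,-0.04,0,0],
  [0,0,-0.05,0,0],
  [0,0,-0.05,0,0],
  [0,0,-0.05,0,0],
  [0,0,-0.04,0,0],
  [0,0,-0.03,0,0],
  [0,0,0,0,0],
  [0,0,0,0,0],
])

```text
t: 6.95
eef_pos: [0.4996, 0.1402, 0.4831]
tool_rot: [0.0, 0.995, 0.099, -0.001]
contact_force: [0.5, -0.2, -2.9]
gripper_width: 0.277
grasp_force: 49.7
```

```bash
python3 -c "
from h import *
print(monitor.get_obs()['q'])"
```

```text
[ 0.17200865  0.12837075 -0.63600818  1.49261203  0.07581243  1.54699862
 -1.83378366]
```

Call:
inch_along([
  [-0.005,0.015,0,0,0],
  [-0.01,0.03,0,0,0],
  [-0.013,0.04,0,0,0],
  [-0.013,0.04,0,0,0],
  [-0.013,0.04,0,0,0],
  [-0.013,0.04,0,0,0],
  [-0.013,0.04,0,0,0],
  [-0.013,0.04,0,0,0],
  [-0.013,0.04,0,0,0],
  [-0.013,0.04,0,0,0],
  [-0.013,0.04,0,0,0],
  [-0.012,0.035,0,0,0],
  [-0.01,0.03,0,0,0],
  [-0.006,0.015,0,0,0],
  [0,0,0,0,0],
  [0,0,0,0,0],
])

```text
t: 8.55
eef_pos: [0.439, -0.3655, 0.483]
tool_rot: [-0.001, 0.995, 0.1, -0.001]
contact_force: [0.2, 0.1, -1.8]
gripper_width: 0.273
grasp_force: 49.5
```

```bash
python3 -c "
from h import *
print(monitor.get_obs()['q'])"
```

```text
[ 0.74571816  0.18855888 -0.19603428  1.40289784  0.03530767  1.55609347
 -0.81831109]
```

Call:
inch_along([
  [0,0,0,0.06,0],
  [0,0,0,0.12,0],
  [0,0,0,0.14,0],
  [0,0,0,0.14,0],
  [0,0,0,0.14,0],
  [0,0,0,0.14,0],
  [0,0,0,0.14,0],
  [0,0,0,0.14,0],
  [0,0,0,0.14,0],
  [0,0,0,0.14,0],
  [0,0,0,0.1,0],
  [0,0,0,0.04,0],
  [0,0,0.04,0,0],
  [0,0,0.05,0,0],
  [0,0,0.05,0,0],
  [0,0,0.04,0,0],
  [0,0,0,0,0],
  [0,0,0,0,0],
  [0,0,0,0,0],
  [0,0,0,0,0],
])

```text
t: 10.55
eef_pos: [0.44, -0.3674, 0.3072]
tool_rot: [-0.0, 0.814, -0.581, 0.002]
contact_force: [0.1, -0.6, -2.7]
gripper_width: 0.275
grasp_force: 49.7
```

Run:
```python
from h import *
o=monitor.get_obs(); print(o['q'],o['eef_pos'],o['tool_rot'])
t=eyes.read_camera("top"); s=eyes.read_camera("side")
cv2.imwrite("pics/t4.png",t);cv2.imwrite("pics/s4.png",s)
cv2.imwrite("pics/m4.png",np.hstack([cv2.resize(t[130:280,340:480],(400,428)),cv2.resize(s[210:360,200:340],(400,428))]))
```

```text
[ 0.64029591  0.24617042 -0.06491217  1.71100066  0.01709402  1.18007864
 -2.24073227] [ 0.44003193 -0.36739392  0.30721169] [-1.06480928e-04  8.13632539e-01 -5.81374328e-01  2.44347279e-03]
```

View pics/m4.png

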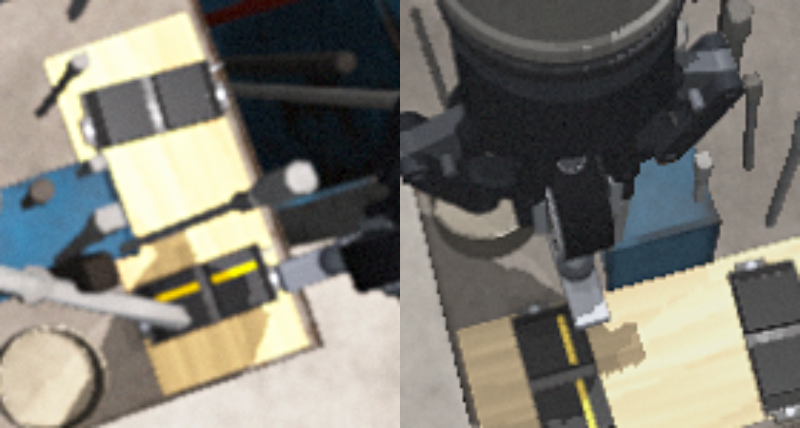

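Run:
```python
from h import *
def tri(a,b):
    o,d=ray("top",*a);p,e=ray("side",*b); d/=np.linalg.norm(d);e/=np.linalg.norm(e)
    k=np.linalg.lstsq(np.c_[d,-e],p-o,rcond=None)[0]; A,B=o+k[0]*d,p+k[1]*e; return (A+B)/2,np.linalg.norm(A-B)
for a in((405,242),(300,218)):
    for b in((245,193),(272,125)): print("bar",a,b,tri(a,b))
p=np.array([.440,-.3674,0]); u=np.array([np.cos(np.radians(-71.1)),np.sin(np.radians(-71.1)),0]); w=np.array([-u[1],u[0],0])
for z in(.2226,.2316):
  for sx in(-.029,.029):
    for sy in(-.0085,.0085):
      P=p+sx*u+sy*w+[0,0,z]; print(z,sx,sy,np.round(proj("top",P),1),np.round(proj("side",P),1))
t=cv2.imread("pics/t4.png"); s=cv2.imread("pics/s4.png")
def cr(i,u,v,w,h,k): return cv2.resize(i[v:v+h,u:u+w],(w*k,h*k),interpolation=cv2.INTER_CUBIC)
A=cr(t,425,200,50,50,8); B=cr(s,240,280,50,50,8)
for I in(A,B):
    for k in range(0,400,80): cv2.putText(I,str(k//8),(0,k+8),0,.35,(0,255,0)); cv2.putText(I,str(k//8),(k,8),0,.35,(0,255,0))
cv2.imwrite("pics/f.png",np.hstack([A,B]))
```

```text
bar (405, 242) (245, 193) (array([ 0.41221541, -0.26154095,  0.33868278]), np.float64(0.0070578305301672506))
bar (405, 242) (272, 125) (array([ 0.42810252, -0.23514017,  0.44070231]), np.float64(0.03995737950047025))
bar (300, 218) (245, 193) (array([ 0.42580995, -0.14084274,  0.15943039]), np.float64(0.05261575784135222))
bar (300, 218) (272, 125) (array([ 0.44308199, -0.13086127,  0.31871856]), np.float64(0.0026275762753701455))
0.2226 -0.029 -0.0085 [438.2 232.8] [249.2 287.6]
0.2226 -0.029 0.0085 [434.3 222.2] [261.  284.5]
0.2226 0.029 -0.0085 [473.3 220. ] [260.6 326.5]
0.2226 0.029 0.0085 [469.4 209.5] [272.8 323. ]
0.2316 -0.029 -0.0085 [440.1 232.6] [249.  285.2]
0.2316 -0.029 0.0085 [436.2 221.9] [260.9 282. ]
0.2316 0.029 -0.0085 [475.7 219.6] [260.5 324.5]
0.2316 0.029 0.0085 [471.7 209. ] [272.8 321. ]
```

View pics/f.png

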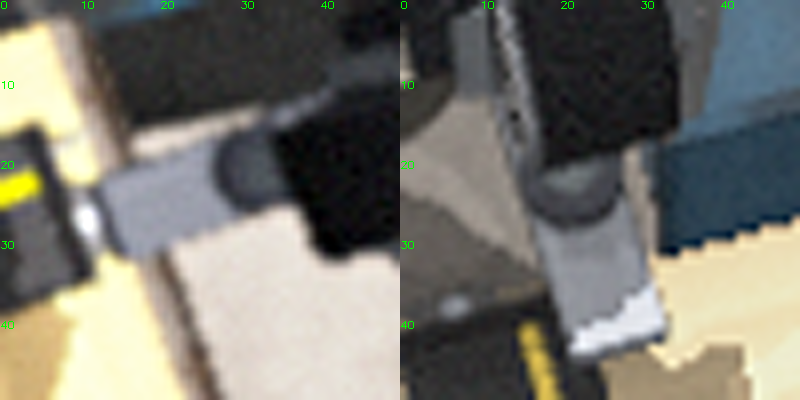

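View pics/s4.png

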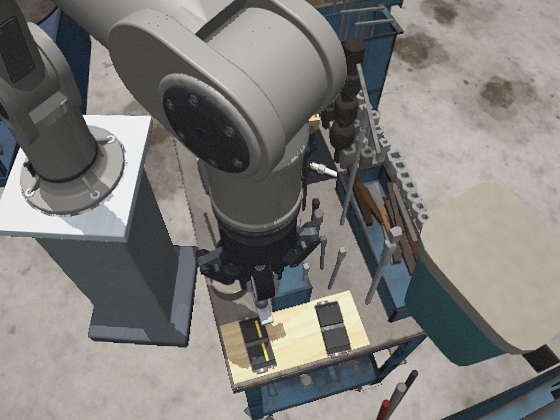

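The foot shows within about 1 px of where the held pose predicts it: left end near (439,227) in top, near end near (267,323) in side. The gauge is hanging straight, so I'll centre it over the mark and go down.

Call:
inch_along([
  [-0.0093,0,0.02,0,0],
  [0,0,0.03,0,0],
  [0,0,0.04,0,0],
  [0,0,0.04,0,0],
  [0,0,0.035,0,0],
  [0,0,0.015,0,0],
  [0,0,0,0,0],
  [0,0,0,0,0],
  [0,0,0,0,0],
  [0,0,0,0,0],
])

```text
t: 11.65
eef_pos: [0.4365, -0.3588, 0.1259]
tool_rot: [-0.0, 0.813, -0.582, 0.001]
contact_force: [0.7, -0.6, -2.7]
gripper_width: 0.279
grasp_force: 49.6
```

Run:
```python
from h import *
o=monitor.get_obs(); print(o['eef_pos'],o['tool_rot'])
p=o['eef_pos']*[1,1,0]; u=np.array([np.cos(np.radians(-71.1)),np.sin(np.radians(-71.1)),0]); w=np.array([-u[1],u[0],0])
zz=o['eef_pos'][2]-.0845
for z in(zz,zz+.009):
  for sx in(-.029,.029):
    for sy in(-.0085,.0085):
      P=p+sx*u+sy*w+[0,0,z]; print(round(z,3),sx,sy,np.round(proj("top",P),1),np.round(proj("side",P),1))
t=eyes.read_camera("top"); s=eyes.read_camera("side")
def cr(i,u,v,w,h,k): return cv2.resize(i[v:v+h,u:u+w],(w*k,h*k),interpolation=cv2.INTER_CUBIC)
A=cr(t,390,200,50,60,8); B=cr(s,240,310,50,60,8)
for I in(A,B):
    for k in range(0,480,80): cv2.putText(I,str(k//8),(0,k+8),0,.35,(0,255,0)); cv2.putText(I,str(k//8),(k,8),0,.35,(0,255,0))
cv2.imwrite("pics/f2.png",np.hstack([A,B]))
```

```text
[ 0.43654211 -0.35876656  0.12592116] [-1.78582491e-05  8.13473065e-01 -5.81600669e-01  1.49466232e-03]
0.041 -0.029 -0.0085 [402.8 237.4] [251.2 321.6]
0.041 -0.029 0.0085 [399.7 229.1] [260.7 318.9]
0.041 0.029 -0.0085 [431.  227.2] [260.4 353.4]
0.041 0.029 0.0085 [427.9 218.9] [270.1 350.6]
0.05 -0.029 -0.0085 [404.  237.4] [251.  319.9]
0.05 -0.029 0.0085 [400.9 228.9] [260.6 317.3]
0.05 0.029 -0.0085 [432.5 227. ] [260.3 352.1]
0.05 0.029 0.0085 [429.3 218.6] [270.1 349.3]
```

View pics/f2.png

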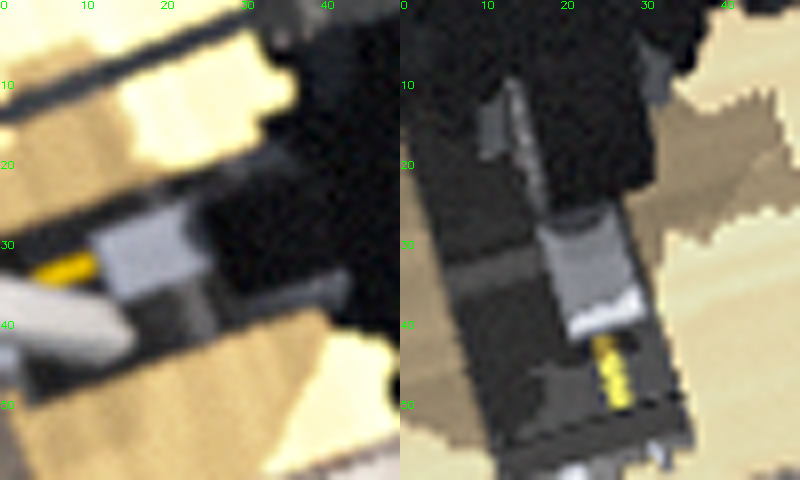

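Call:
inch_along([
  [0,0,0.01,0,0],
  [0,0,0.01,0,0],
  [0,0,0.004,0,0],
  [0,0,0,0,0],
  [0,0,0,0,0],
])

```text
t: 12.25
eef_pos: [0.4354, -0.3579, 0.1]
tool_rot: [0.0, 0.813, -0.582, -0.0]
contact_force: [0.1, 0.7, -2.6]
gripper_width: 0.274
grasp_force: 49.9
```

Call:
inch_along([
  [0,0,0.002,0,0],
  [0,0,0.001,0,0],
  [0,0,0,0,0],
  [0,0,0,0,0],
])

```text
t: 12.65
eef_pos: [0.4358, -0.3582, 0.0975]
tool_rot: [-0.0, 0.814, -0.582, 0.0]
contact_force: [0.0, -0.8, -2.0]
gripper_width: 0.276
grasp_force: 49.9
```

Call:
inch_along([
  [0,0,0.001,0,0],
  [0,0,0.001,0,0],
  [0,0,0,0,0],
  [0,0,0,0,0],
])

```text
t: 13.05
eef_pos: [0.436, -0.3582, 0.0972]
tool_rot: [-0.0, 0.813, -0.582, 0.0]
contact_force: [-4.4, 3.3, 14.8]
gripper_width: 0.277
grasp_force: 51.8
```

Call:
inch_along([
  [0,0,0.001,0,0],
  [0,0,0,0,0],
  [0,0,0,0,0],
])

```text
t: 13.35
eef_pos: [0.436, -0.3582, 0.0971]
tool_rot: [0.0, 0.813, -0.582, 0.001]
contact_force: [-5.8, 5.7, 23.1]
gripper_width: 0.274
grasp_force: 52.9
```

Call:
inch_along([
  [0,0,-0.001,0,0],
  [0,0,-0.0005,0,0],
  [0,0,0,0,0],
  [0,0,0,0,0],
])

```text
t: 13.75
eef_pos: [0.4359, -0.3582, 0.0972]
tool_rot: [0.0, 0.814, -0.582, 0.0]
contact_force: [-2.0, 3.0, 10.1]
gripper_width: 0.277
grasp_force: 51.2
```

Run:
```python
from h import *
o=monitor.get_obs(); print(o['eef_pos'],o['torque'],o['contact_force'])
p=o['eef_pos']*[1,1,0]; u=np.array([np.cos(np.radians(-71.1)),np.sin(np.radians(-71.1)),0]); w=np.array([-u[1],u[0],0])
for z in(.013,.022):
  for sx in(-.029,.029):
    for sy in(-.0085,.0085):
      P=p+sx*u+sy*w+[0,0,z]; print(round(z,3),sx,sy,np.round(proj("top",P),1),np.round(proj("side",P),1))
t=eyes.read_camera("top"); s=eyes.read_camera("side")
cv2.imwrite("pics/t5.png",t);cv2.imwrite("pics/s5.png",s)
def cr(i,u,v,w,h,k): return cv2.resize(i[v:v+h,u:u+w],(w*k,h*k),interpolation=cv2.INTER_CUBIC)
A=cr(t,385,205,50,50,8); B=cr(s,237,318,50,50,8)
for I in(A,B):
    for k in range(0,400,80): cv2.putText(I,str(k//8),(0,k+8),0,.35,(0,255,0)); cv2.putText(I,str(k//8),(k,8),0,.35,(0,255,0))
cv2.imwrite("pics/f3.png",np.hstack([A,B]))
```

```text
[ 0.43589242 -0.35821408  0.097206  ] [ 0.53589967  0.77395925 -0.01587358] [-2.04606232  2.98388644 10.13279274]
0.013 -0.029 -0.0085 [399.  238.1] [251.3 326.1]
0.013 -0.029 0.0085 [396.  229.9] [260.5 323.6]
0.013 0.029 -0.0085 [426.3 228.2] [260.2 357.2]
0.013 0.029 0.0085 [423.3 220.1] [269.7 354.4]
0.022 -0.029 -0.0085 [400.1 238. ] [251.2 324.6]
0.022 -0.029 0.0085 [397.  229.8] [260.5 322. ]
0.022 0.029 -0.0085 [427.6 228. ] [260.2 355.9]
0.022 0.029 0.0085 [424.6 219.8] [269.7 353.2]
```

View pics/f3.png

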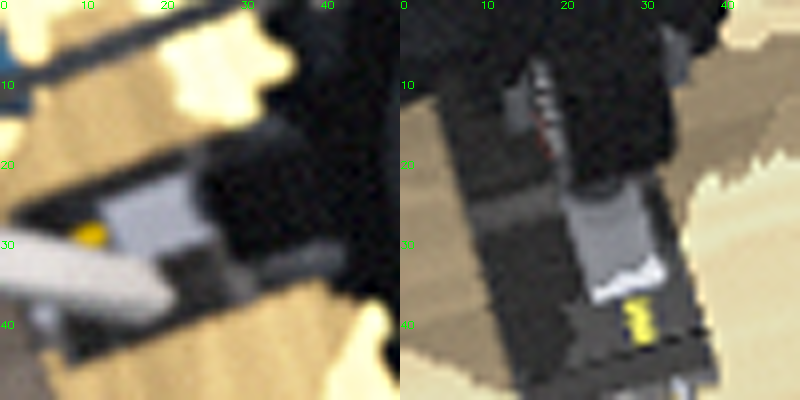

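Run:
```python
from h import *
u=np.array([np.cos(np.radians(-71.1)),np.sin(np.radians(-71.1))]); w=np.array([-u[1],u[0]])
ms=onz("side",261.28,340.1,.013)[:2]; mt=onz("top",411.5,228.5,.013)[:2]; print(ms,mt)
def rel(n,a,z,m): d=onz(n,*a,z)[:2]-m; return np.round(1e3*np.array([d@u,d@w]),1)
print("side near end",rel("side",(261.5,355.7),.013,ms),rel("side",(270,353.2),.013,ms))
print("side near end top edge",rel("side",(237+23.7,318+36),.022,ms),rel("side",(237+31.5,318+32),.022,ms))
print("top far end",rel("top",(398,231),.022,mt),rel("top",(401.5,238.5),.022,mt))
print("tcp",rel("top",(0,0),.013,mt)*0+0, 1e3*(np.array([.4359,-.3582])-ms)@np.c_[u,w], 1e3*(np.array([.4359,-.3582])-mt)@np.c_[u,w])
# pad drift: yellow/pad features before vs after
t0,t5,s0,s5=[cv2.imread(f"pics/{k}.png").astype(int) for k in("top0","t5","side0","s5")]
for n,a,b,r in(("top",t0,t5,(225,245,392,430)),("side",s0,s5,(310,375,235,280))):
    for i in(a,b):
        m=(np.minimum(i[...,2],i[...,1])-i[...,0]>90).astype(np.uint8); z=np.zeros_like(m); z[r[0]:r[1],r[2]:r[3]]=m[r[0]:r[1],r[2]:r[3]]
        k,l,st,ce=cv2.connectedComponentsWithStats(z); print(n,[(st[q].tolist(),ce[q].round(1).tolist()) for q in range(1,k) if 5<st[q,4]<80])
```

```text
[ 0.43746276 -0.3580826 ] [ 0.43697184 -0.35896679]
side near end [26.8 -7.2] [26.7  8.1]
side near end top edge [25.7 -8.2] [22.7  6.6]
top far end [-29.1   4.8] [-27.8 -11.2]
tcp [0. 0.] [-0.39513488 -1.51653736] [-1.07263038 -0.76567273]
top [([414, 225, 13, 4, 31], [418.7, 226.2]), ([394, 229, 16, 7, 48], [401.5, 232.1])]
top [([395, 233, 3, 3, 8], [396.1, 233.9])]
side [([255, 321, 7, 16, 38], [257.9, 328.5]), ([262, 343, 7, 18, 38], [264.7, 351.7])]
side [([265, 356, 4, 5, 11], [266.5, 357.7])]
```

Create avg.py:
```python
from h import *
f=[];p=[]
for _ in range(20):
    eyes.read_camera("top"); o=monitor.get_obs(); f.append(o["contact_force"]); p.append(o["eef_pos"])
print(np.mean(f,0).round(2),(np.std(f,0)/4.5).round(2),np.mean(p,0).round(4),o["t"],o["tool_rot"].round(4))
```

```text
(no output)
```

Call:
inch_along([
  [0,0,-0.01,0,0],
  [0,0,-0.01,0,0],
  [0.0008,-0.0009,0,0,0],
  [0,0,0,0,0],
  [0,0,0,0,0],
  [0,0,0,0,0],
])

```text
t: 14.45
eef_pos: [0.4364, -0.3583, 0.1154]
tool_rot: [0.0, 0.814, -0.582, -0.0]
contact_force: [-0.7, -0.4, -3.9]
gripper_width: 0.281
grasp_force: 49.8
```

```bash
python3 avg.py
```

```text
[-0.01 -0.   -2.55] [0.11 0.12 0.1 ] [ 0.4367 -0.3585  0.1157] 15.45 [ 0.      0.8135 -0.5815  0.    ]
```

Call:
inch_along([
  [0,0,0.008,0,0],
  [0,0,0.007,0,0],
  [0,0,0,0,0],
  [0,0,0,0,0],
  [0,0,0,0,0],
])

```text
t: 15.95
eef_pos: [0.4366, -0.3585, 0.1008]
tool_rot: [0.0, 0.814, -0.582, -0.0]
contact_force: [-0.2, 0.3, -1.4]
gripper_width: 0.274
grasp_force: 49.9
```

```bash
python3 avg.py
```

```text
[-0.41  0.21 -2.02] [0.1  0.11 0.09] [ 0.4368 -0.3586  0.1009] 16.95 [-0.      0.8135 -0.5816  0.    ]
```

Call:
inch_along([
  [0,0,-0.003,0,0],
  [0,0,0,0,0],
  [0,0,0,0,0],
])

```text
t: 17.25
eef_pos: [0.4368, -0.3586, 0.1039]
tool_rot: [0.0, 0.814, -0.582, 0.0]
contact_force: [-0.5, -0.5, -2.4]
gripper_width: 0.277
grasp_force: 49.9
```

```bash
python3 avg.py; python3 avg.py
```

```text
[-0.05  0.11 -2.93] [0.11 0.13 0.1 ] [ 0.4367 -0.3585  0.1038] 18.25 [-0.      0.8135 -0.5815  0.    ]
[ 0.04  0.04 -2.72] [0.09 0.11 0.11] [ 0.4367 -0.3585  0.1038] 19.25 [-0.      0.8135 -0.5815 -0.    ]
```

With the foot 6 mm above the lining there is no pin force. The pin's 0.5 N only appears about 4 mm above, so the pin is in the slot. Now I'll seat the foot.

Call:
inch_along([
  [0,0,0.003,0,0],
  [0,0,0.002,0,0],
  [0,0,0.001,0,0],
  [0,0,0.0005,0,0],
  [0,0,0,0,0],
  [0,0,0,0,0],
])

```text
t: 19.85
eef_pos: [0.4368, -0.3586, 0.0974]
tool_rot: [-0.0, 0.814, -0.582, 0.0]
contact_force: [-0.0, -0.6, -1.1]
gripper_width: 0.276
grasp_force: 50.0
```

Call:
inch_along([
  [0,0,0.0005,0,0],
  [0,0,0,0,0],
  [0,0,0,0,0],
])

```text
t: 20.15
eef_pos: [0.4369, -0.3586, 0.0972]
tool_rot: [-0.0, 0.814, -0.582, 0.0]
contact_force: [0.1, 0.6, 4.4]
gripper_width: 0.271
grasp_force: 50.4
```

```bash
python3 avg.py
```

```text
[-1.16  1.1   5.57] [0.07 0.07 0.14] [ 0.4369 -0.3586  0.0972] 21.15 [-0.000e+00  8.135e-01 -5.815e-01  2.000e-04]
```

```bash
python3 avg.py; python3 -c "
from station import bot
print(bot.hand_in())"
```

```text
[-1.07  1.1   5.44] [0.11 0.11 0.13] [ 0.4369 -0.3586  0.0972] 22.15 [-0.000e+00  8.135e-01 -5.815e-01  2.000e-04]
the job is handed in; nothing more can be done
None
```

I handed the job in at about 22 s with the gauge held upright on the marked pad and pressed with about 8 N. The force readings on the way down showed the pin dropping into the slot, and the gauge was within about 1 mm of the measured mark by arm position; `hand_in` returned no verdict.

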